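Cover the griddle and switch it to keep-warm

ROBOT

A 7-joint arm with a two-finger parallel gripper is mounted at the origin on the work surface. World frame = base frame: x ahead of the robot, y to its left, z up, the work surface at z = 0. Lengths are in m, angles in degrees, forces in N, time in s.
With the tool pointing down it reaches from about 0.4 to 0.925 m from the base axis. Payload 5.6 kg.
Tool frame: the origin (TCP) lies at the very end of the fingers, on their centre line; the grasp point (between the pads) lies 19 mm behind it (env.hold_point_z is the distance from the TCP to the grasp point, in m); y points along the fingers, z is the direction in which the jaws open and shut, and the axes are right-handed (so a half turn about y gives the same grasp; the last joint's range is limited). The gripper opens to 85 mm and grips with 20 to 120 N. Pads are 22 mm wide; open, the fingers measure 114 mm over their backs; the gripper's body (76 mm by 85 mm) begins 54 mm behind the grasp point. The pads swing forward as they close: fully open they stand 13 mm farther back than shut.
Start: joints at [-67.953, 26.786, -0.665, 91.828, 0.344, 61.387, -3.226], TCP at [0.27, 0.591, 0.21] pointing down, gripper open.
Joint ranges: [-144.91, 144.91], [-17.63, 115.5], [-89.93, 88.59], [15.96, 139.68], [-74.01, 254.01], [8.47, 105.57], [-167.45, 167.45]. Speed limits (degrees/s): [147.25, 147.25, 180, 180, 180, 180, 180].

INTERFACE

Orientations are given as [roll, pitch, yaw] about the fixed x, y, z axes, in that order (R = Rz(yaw) Ry(pitch) Rx(roll)).
In Python, from cell import env, get_image, camera_info, ticket gives the robot as it stands.
- The arm moves only by the tool drive_tool, never from a script. Its argument "steps" is a list of rows, each a list of 5 numbers: the finger opening in mm, from 0 to 85.4, then the shift along the world's x, y, z in units of 50 mm (1.0 is 50 mm), then the turn about the world's z in units of 6 degrees (1.0 is 6 degrees). A call has 1 to 12 rows; each row shifts and turns the commanded pose from where the row before left it; what a row does not reach is not made up. A row lasts 1/8 s, in which the tool goes at most 62.5 mm and 10.7 degrees, less where a joint would pass 70% of its speed; a pose out of reach is approached as far as the arm can. A call is refused whole if a number of a shift passes 1 or a number of a turn 1, either way. A call with a gripper value outside its range is refused whole. The fingers move at their own pace and stop on an object; the grip force is fixed at half the most. Time passes only in rows, so rows that do not move let the fingers close. It gives the time, the measured TCP pose, the force and the opening at its end, in the units of the state.
- env.get_state(): the state, without advancing time (a new reading comes with each control period).
- get_image(name): name is "scene" or "side" or "wrist"; returns the picture (400x640x3 uint8, red, green, blue); there is no depth.
- camera_info(name): a dict with "fx", "fy", "cx", "cy" (pixels), "extrinsics" (4x4, takes a point from camera to world coordinates); the wrist camera has in their place "mount" (4x4, takes a point from camera to tool coordinates, whose origin is the TCP and whose axes are the tool frame's). Camera axes: x right, y up, looking along -z (the intrinsics and any distortion apply to the point x, -y, -z); pixel columns grow to the right and rows downward; lengths in m; the calibration is good to about 2 mm. A picture is of the moment at which its call begins: read the wrist's pose just before it. camera_info takes no time and is no camera call.
- ticket.hand_in(): hands the job in, once; it reports no verdict.
The state is a dict: "clock": time; "qpos": joint angles; "qvel": joint speeds; "tau": joint torques, N m; "ee_pos": TCP position; "ee_rot": TCP orientation; "contact_force": force on the tool from outside, world axes, zero at the start; "torque": the same for the moment, N m; "gripper_width": finger opening in m.
Only numpy, scipy, OpenCV 4.12 (cv2) and the standard library are available. Lean on these libraries where they do the work, as an engineer would, in place of code of your own. Each camera call takes 0.05 s, during which the arm holds its last target. There are 200 camera calls.

TASK

Set the steel dome cover gently on the round griddle plate so that it sits flat and wholly on the plate, and let go of it. Then switch the griddle to keep-warm: press the round key fully down until it stays down by itself and the square key, which was down, pops up; leave the bar-shaped key up. Leave the other things on the counter where they are.

Things in the scene. Friction and masses are not known exactly. Their poses are not given: they have to be found in the camera images.
- griddle: Electric griddle, fixed to the counter: flat steel base 370 mm (its x) by 290 mm (its y), 50 mm high, with the round dark steel plate on its far half and a row of three black keys on its near half. Origin: on the counter under the middle of the base; the row of keys runs along its y at x = -125 mm, 70 mm apart, the keys in any order.
- plate_top (a point): Centre of the round hot plate's upper face: plate 230 mm in diameter, its face 62 mm above the counter and 12 mm above the base.
- dome_knob (a point): Centre of the knob of the loose steel dome cover (0.25 to 0.5 kg). Knob: upright black cylinder 34 mm in diameter and 24 mm high, on a stem 16 mm in diameter and 18 mm high above the dome's top. The centre of the knob is 95 mm above the dome's rim. Starts on the counter to the left or right of the griddle.
- dome_rim (a point): Centre of the dome cover's open lower rim, 180 mm in diameter; the shell is 65 mm high. z points up along the dome's axis.
- dome: The dome cover as a body, its origin at the centre of its lower rim.
- key_round_top (a point): Middle of the upper face of the round key (disc 48 mm in diameter): the keep-warm key, up at the start. Face 80 mm above the counter when up, about 66 mm when latched, 62 mm at the lower stop. Pressed straight down.
- key_square_top (a point): Middle of the upper face of the square key (46 by 46 mm), latched down at the start. Same heights.
- key_bar_top (a point): Middle of the upper face of the bar-shaped key (70 mm along the griddle's x, 20 mm wide), up at the start. Same heights.
- key_round (a joint): Round key. Joint value 0 when up, about 0.014 (m) when latched down, 0.018 at its lower stop. The bank is interlocked by a spring latch: pressing any key lets go the one that is down; past about 14 mm the pressed key catches and stays, pressed less far it springs back. It takes 1 to 4 N, most in the first few mm; press slowly down to the stop, which is rigid.
- key_square (a joint): Square key. Joint value 0 when up, about 0.014 (m) when latched down, 0.018 at its lower stop.
- key_bar (a joint): Bar-shaped key. Joint value 0 when up, about 0.014 (m) when latched down, 0.018 at its lower stop.
- bowl: Bystander: red plastic bowl, 150 mm across, 65 mm high, on the other side of the griddle from the dome. Origin under its centre.
- spatula: Bystander: bamboo spatula, 220 mm long, lying far right. Origin about its middle, underside.
- jar: Bystander: closed glass jar with hinged lid and clasp, 100 mm in diameter, 130 mm high, far left. Origin under its centre.
- mug: Bystander: white mug, 76 mm in diameter, 85 mm high, near left. Origin under its centre.
- cup: Bystander: small steel cup, 76 mm in diameter, 50 mm high, near right. Origin under its centre.

How it is judged:
By the outcome, as a careful person would: the job done as asked, in the order asked, and still so for the second after the job is handed in, with the robot touching nothing.
It also fails if it takes over 51 s, if anything falls off the work surface, if the arm or the gripper's body presses on something with over 40 N, if the wrist force passes 120 N, or if a joint passes its speed limit or range.

## Working session

There is one attempt and no reset: what is moved stays moved. The work goes in short steps, Python scripts to look and compute and a tool call to move; the robot and the scene stay as the last step left them, time stands still between calls to the robot, and variables do not carry over. Pictures are saved under pics/ and viewed, about 8 in all and at most 12, crops included, and the job is handed in when it is done.

Besides the shell and the picture viewer there is one more tool, called after ">>>" by a JSON object that holds its "name" and its "arguments", one argument or row to a line. drive_tool: Moves the arm, as the interface text tells. Its arguments: {"type":"object","properties":{"steps":{"type":"array"}},"required":["steps"]}

```bash
mkdir -p pics; ls; cat > h.py <<'E'
import numpy as np, cv2
from cell import env, get_image, camera_info, ticket
from scipy.spatial.transform import Rotation as R
def cam(name):
    i=camera_info(name)
    if 'extrinsics' in i: return i,np.array(i['extrinsics'])
    s=env.get_state(); T=np.eye(4); T[:3,:3]=rot(s['ee_rot']); T[:3,3]=s['ee_pos']
    return i,T@np.array(i['mount'])
def rot(r):
    r=np.array(r,float)
    if r.shape==(3,3): return r
    return R.from_euler('xyz',r,degrees=True).as_matrix()
def ray(c,uv):
    i,T=c; d=np.array([(uv[0]-i['cx'])/i['fx'],-(uv[1]-i['cy'])/i['fy'],-1.])
    return T[:3,3],T[:3,:3]@d
def onz(c,uv,z):
    o,d=ray(c,uv); return o+d*(z-o[2])/d[2]
def proj(c,P):
    i,T=c; p=np.linalg.inv(T)@np.append(P,1); return np.array([i['cx']+i['fx']*p[0]/-p[2],i['cy']-i['fy']*p[1]/-p[2]])
def snap(name,fn):
    c=cam(name); im=get_image(name)[:,:,::-1].copy(); cv2.imwrite('pics/'+fn,im); return c,im
E
python3 - <<'E'
from h import *
print(env.get_state())
a=snap('scene','s0.png');b=snap('side','d0.png')
print(a[0],b[0],camera_info('wrist'))
E
```

```text
pics
{'clock': 0.0, 'qpos': array([-67.95356715,  26.83633717,  -0.66403232,  91.88195947,
         0.34216035,  61.38615489,  -3.22609035]), 'qvel': array([ 0.00698751, -0.04217625,  0.0194155 , -0.11562334,  0.08954882,
       -0.1276097 ,  0.01475255]), 'tau': array([ 4.80292329e-04, -5.32376540e+01,  2.21721316e-02, -2.51297057e+01,
        1.15137891e-02,  7.77131907e-03,  9.23801025e-06]), 'ee_pos': array([0.26947017, 0.59084821, 0.20892702]), 'ee_rot': array([-9.01022921e+01, -6.07589717e-03, -2.45155964e+01]), 'contact_force': array([0.14466456, 0.12205444, 0.43834772]), 'torque': array([3.19298095e-03, 1.91566374e-02, 4.63491588e-05]), 'gripper_width': 0.0853175222919093}
({'fx': 394.4547649515094, 'fy': 394.4547649515094, 'cx': 320.64483470042325, 'cy': 193.5463261449206, 'extrinsics': array([[-0.8324207 , -0.36749102,  0.41476032,  0.89819737],
       [ 0.55394142, -0.5720787 ,  0.60487591,  0.61478412],
       [ 0.01498908,  0.73326415,  0.67977865,  0.77932573],
       [ 0.        ,  0.        ,  0.        ,  1.        ]])}, array([[-0.8324207 , -0.36749102,  0.41476032,
[... 562 characters left out ...]
, array([[ 0.78525357,  0.42457773, -0.45067791, -0.04483505],
       [-0.61883852,  0.51420047, -0.59383227, -0.69675156],
       [-0.02038916,  0.74520576,  0.66652281,  0.88056905],
       [ 0.        ,  0.        ,  0.        ,  1.        ]])) {'fx': 286.0046602141167, 'fy': 286.0046602141167, 'cx': 318.9245942389762, 'cy': 201.83418526453735, 'mount': array([[ 7.32326151e-04, -9.48652892e-01, -3.16318122e-01,
        -8.07421303e-02],
       [ 7.70393816e-04,  3.16318648e-01, -9.48652686e-01,
        -1.64001616e-01],
       [ 9.99999435e-01,  4.51033645e-04,  9.62484740e-04,
        -4.66024544e-04],
       [ 0.00000000e+00,  0.00000000e+00,  0.00000000e+00,
         1.00000000e+00]])}
```

View pics/s0.png

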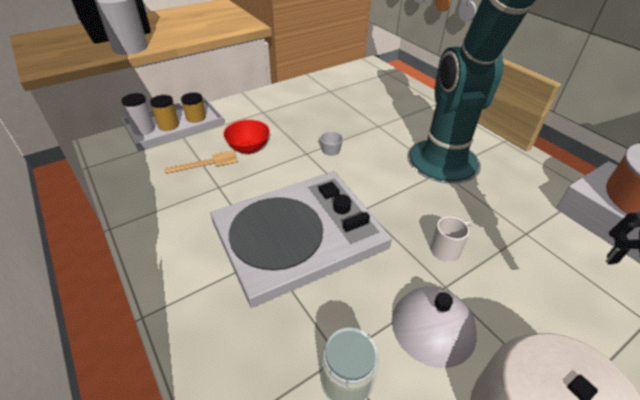

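View pics/d0.png

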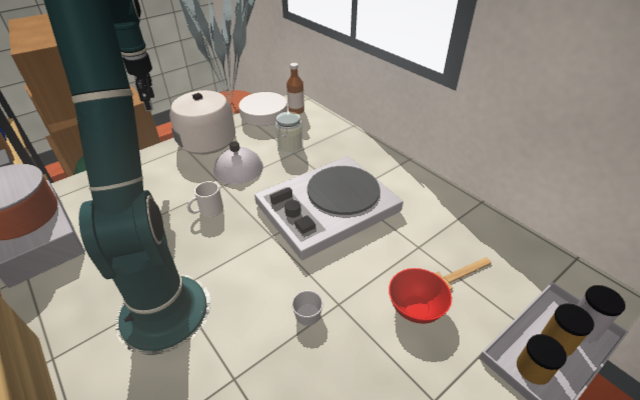

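The scene view shows the plate at about (276,232), the knob at (444,302), and the keys square (328,190), round (342,204) and bar (355,221). In the side view the plate is at (343,190), the knob at (235,147) and the round key at (293,209).

```bash
cat > m0.py <<'E'
from h import *
S=cam('scene');D=cam('side')
s=cv2.imread('pics/s0.png');d=cv2.imread('pics/d0.png')
def blob(im,box,th):
    x0,y0,x1,y1=box; g=im[y0:y1,x0:x1].max(2); m=(g<th).astype(np.uint8)
    c=max(cv2.findContours(m,0,1)[0],key=cv2.contourArea)+np.array([x0,y0])
    M=cv2.moments(c); return np.array([M['m10']/M['m00'],M['m01']/M['m00']]),c
def tri(a,b):
    o1,d1=ray(S,a);o2,d2=ray(D,b); t=np.linalg.lstsq(np.c_[d1,-d2],o2-o1,rcond=None)[0]
    p,q=o1+t[0]*d1,o2+t[1]*d2; return (p+q)/2,np.linalg.norm(p-q)*1e3
for n,a,b,th in [('knob',(430,285,460,316),(225,138,246,156),70)]:
    u,_=blob(s,a,th);v,_=blob(d,b,th); print(n,u,v,tri(u,v))
for nm,C,im,box in [('scene',S,s,(222,190,328,275)),('side',D,d,(300,160,386,218))]:
    u,c=blob(im,box,100); P=np.array([onz(C,p[0],.062) for p in c])[:,:2].astype(np.float32)
    (x,y),r=cv2.minEnclosingCircle(P); print('plate',nm,len(c),x,y,r, cv2.fitEllipse(P))
for nm,C,k in [('scene',S,[(328,188),(342,203),(355,220)]),('side',D,[(305,224),(293,208),(281,194)])]:
    for q,z in zip(k,(.066,.08,.08)): print(nm,onz(C,q,z).round(4))
for nm,C,k in [('scene',S,[(331,258),(448,240),(247,140),(349,360)]),('side',D,[(208,203),(420,300),(307,310),(289,140)])]:
    for q in k: print(nm,q,onz(C,q,.04).round(3))
E
python3 m0.py
```

```text
knob [442.83555556 301.45111111] [234.23004695 147.67605634] (array([0.44721363, 0.39633014, 0.08857528]), np.float64(0.5579443451868401))
plate scene 235 0.6248509883880615 0.027082474902272224 0.11504533886909485 ((0.6248206496238708, 0.02747863531112671), (0.22134804725646973, 0.22783330082893372), 156.49241638183594)
plate side 300 0.6101081371307373 0.008775138296186924 0.11270011216402054 ((0.6000143885612488, -0.025806639343500137), (0.13372953236103058, 0.21654802560806274), 67.49656677246094)
scene [ 0.434  -0.0276  0.066 ]
scene [0.4454 0.0514 0.08  ]
scene [0.4536 0.1167 0.08  ]
side [ 0.4242 -0.0379  0.066 ]
side [0.4289 0.0252 0.08  ]
side [0.4375 0.0989 0.08  ]
scene (331, 258) [0.55  0.155 0.04 ]
scene (448, 240) [0.276 0.266 0.04 ]
scene (247, 140) [ 0.506 -0.382  0.04 ]
scene (349, 360) [0.659 0.373 0.04 ]
side (208, 203) [0.261 0.249 0.04 ]
side (420, 300) [ 0.498 -0.401  0.04 ]
side (307, 310) [ 0.267 -0.25   0.04 ]
side (289, 140) [0.662 0.374 0.04 ]
```

>>> {"name": "drive_tool", "arguments": {
  "steps": [
    [85, 0.2, -0.4, 1, 0],
    [85, 0.5, -0.9, 0.3, 0.5],
    [85, 0.5, -0.9, 0.3, 0.5],
    [85, 0.5, -0.9, 0.3, 0.5],
    [85, 0.5, -0.9, 0.3, 0.5],
    [85, 0.5, -0.9, 0.3, 0.5],
    [85, 0.5, -0.9, 0.3, 0.5],
    [85, 0.4, -0.8, 0.2, 0.5],
    [85, 0, -0.8, 0, 0.5],
    [85, 0, 0, 0, 0],
    [85, 0, 0, 0, 0]
  ]
}}

```text
clock: 1.48
ee_pos: [0.4494, 0.222, 0.3597]
ee_rot: [-90.0, 0.0, -0.5]
contact_force: [0.2, 0.7, 0.6]
gripper_width: 0.085
```

```bash
python3 - <<'E'
from h import *
c,im=snap('wrist','w1.png'); s=env.get_state(); print(s['ee_pos'],s['ee_rot'],s['contact_force'])
np.save('w1.npy',c[1])
print(proj(c,[.447,.396,.095]),proj(c,[.435,.03,.08]),proj(c,[.62,.02,.062]))
E
```

```text
[0.44925609 0.22250575 0.35965112] [-8.99889599e+01  2.54171300e-02 -4.33264783e-01] [-0.04979554 -0.21315326  0.43991759]
[434.92461602 160.4622417 ] [195.37287695 153.23045417] [208.82336131 254.09922021]
```

View pics/w1.png

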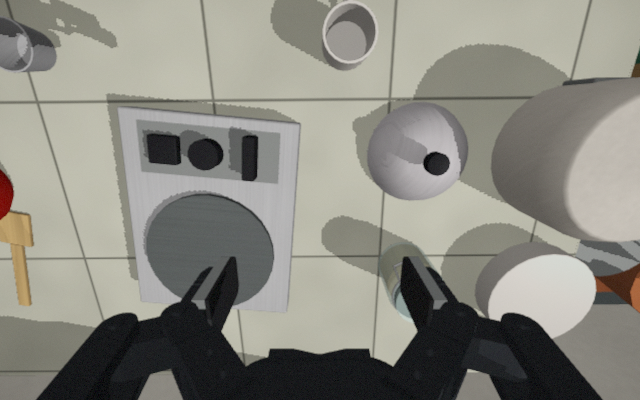

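The wrist view shows the knob at (436,163), the round key at (205,154), the square key at (163,149), the bar at (249,158) and the plate at about (209,250).

```bash
cat > m1.py <<'E'
from h import *
from m0 import blob
i=camera_info('wrist'); C=(i,np.load('w1.npy')); im=cv2.imread('pics/w1.png')
for n,b,th,z in [('knob',(415,140,460,185),60,.101),('round',(183,132,226,176),60,.08),('sq',(140,126,183,170),60,.066),('bar',(235,126,264,188),60,.08)]:
    u,c=blob(im,b,th); print(n,u,cv2.boundingRect(c),onz(C,u,z).round(4))
m=cv2.inRange(im,(60,60,55),(115,115,115)); m[:190]=0;m[265:]=0;m[:,:140]=0;m[:,280:]=0
c=max(cv2.findContours(m,0,1)[0],key=cv2.contourArea)
P=np.array([onz(C,p[0],.062) for p in c if p[0][1]<255 and p[0][1]>191])[:,:2]
A=np.c_[2*P,np.ones(len(P))]
for _ in range(3):
    s=np.linalg.lstsq(A,(P**2).sum(1),rcond=None)[0]; r=np.sqrt(s[2]+s[0]**2+s[1]**2)
    k=abs(np.hypot(*(P-s[:2]).T)-r)<.004; print('plate',s[:2],r,k.mean(),len(k)); P=P[k];A=A[k]
for q in [(119,107),(300,123),(288,312),(143,302)]: print(onz(C,q,.05).round(4))
E
python3 m1.py | sed -n '/knob \[4[0-9.]* 1[0-9.]*\]/,$p' | tail -12
```

```text
knob [435.90145985 163.08150852] (424, 152, 25, 23) [0.4498 0.3955 0.101 ]
round [205.01752216 153.69119769] (188, 138, 35, 32) [0.4359 0.0448 0.08  ]
sq [163.58852678 148.65065752] (147, 134, 34, 31) [ 0.4294 -0.0255  0.066 ]
bar [249.13430421 157.27669903] (242, 135, 16, 46) [0.4421 0.1127 0.08  ]
plate [0.61993447 0.02249346] 0.11398090215750115 1.0 208
plate [0.61993447 0.02249346] 0.11398090215750115 1.0 208
plate [0.61993447 0.02249346] 0.11398090215750115 1.0 208
[ 0.3659 -0.0925  0.05  ]
[0.3929 0.1914 0.05  ]
[0.758  0.1563 0.05  ]
[ 0.7314 -0.1293  0.05  ]
```

>>> {"name": "drive_tool", "arguments": {
  "steps": [
    [85, 0, 0.9, -0.6, 0],
    [85, 0, 0.9, -0.6, 0],
    [85, 0, 0.86, -0.8, 0],
    [85, 0, 0.8, -0.9, 0],
    [85, 0, 0, -0.9, 0],
    [85, 0, 0, 0, 0],
    [85, 0, 0, 0, 0]
  ]
}}

```text
clock: 2.4
ee_pos: [0.4503, 0.3953, 0.1713]
ee_rot: [-89.9, -0.1, -0.5]
contact_force: [0.7, 0.2, 0.2]
gripper_width: 0.085
```

```bash
sed -i 's/^for n,a,b,th in/if __name__!="__main__": n=0\nfor n,a,b,th in/' m0.py; cat > b.py <<'E'
from h import *
def blobs(im,box,th):
    x0,y0,x1,y1=box; m=(im[y0:y1,x0:x1].max(2)<th).astype(np.uint8)
    return [(cv2.minEnclosingCircle(c+np.array([x0,y0])),cv2.contourArea(c)) for c in cv2.findContours(m,0,1)[0] if cv2.contourArea(c)>60]
E
python3 - <<'E'
from b import *
c,im=snap('wrist','w2.png'); print(env.get_state()['ee_pos']); np.save('w2.npy',c[1])
e=proj(c,[.45,.3955,.107]);print(e); x,y=e.astype(int)
for b in blobs(im,(x-70,max(y-70,0),x+70,min(y+70,400)),60): print(b,onz(c,b[0][0],.107).round(4))
E
```

```text
[0.45082333 0.39533434 0.17213425]
[320.13078607 206.90446121]
(((322.3636474609375, 203.72727966308594), 20.443517684936523), 1163.5) [0.4472 0.3974 0.107 ]
```

View pics/w2.png

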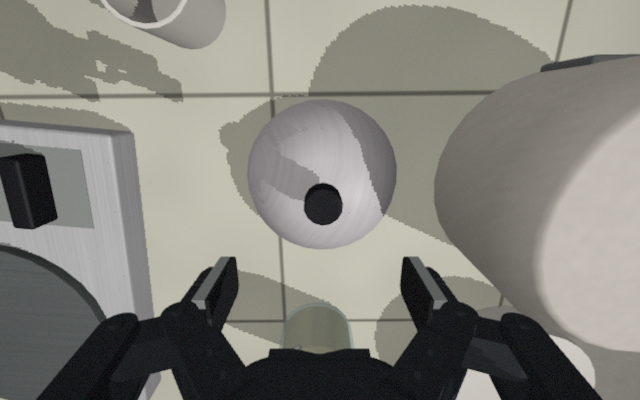

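The knob sits centrally between the jaws at pixel (322,204), about 3 mm nearer the robot than the TCP. I'll correct, descend and grip.

>>> {"name": "drive_tool", "arguments": {
  "steps": [
    [85, -0.06, 0.03, -0.4, 0],
    [85, 0, 0, -0.4, 0],
    [85, 0, 0, -0.4, 0],
    [85, 0, 0, -0.35, 0],
    [85, 0, 0, -0.3, 0],
    [85, 0, 0, 0, 0],
    [20, 0, 0, 0, 0],
    [20, 0, 0, 0, 0],
    [20, 0, 0, 0, 0],
    [20, 0, 0, 0, 0],
    [20, 0, 0, 0, 0],
    [20, 0, 0, 0, 0]
  ]
}}

```text
clock: 3.95
ee_pos: [0.4472, 0.3969, 0.0786]
ee_rot: [-89.9, -0.1, -0.5]
contact_force: [0.5, 0.5, 5.6]
gripper_width: 0.0306
```

>>> {"name": "drive_tool", "arguments": {
  "steps": [
    [20, 0, 0, 0, 0],
    [20, 0, 0, 0.1, 0],
    [20, 0, 0, 0.2, 0],
    [20, 0, 0, 0.3, 0],
    [20, 0, 0, 0.4, 0],
    [20, 0, 0, 0.5, 0],
    [20, 0, 0, 0.5, 0],
    [20, 0, 0, 0, 0],
    [20, 0, 0, 0, 0]
  ]
}}

```text
clock: 5.08
ee_pos: [0.4462, 0.3955, 0.1768]
ee_rot: [-90.0, 0.0, -0.5]
contact_force: [-0.1, 0.1, -3.7]
gripper_width: 0.0305
```

```bash
python3 - <<'E'
from b import *
w=snap('wrist','w3.png')[1]; s=snap('side','d3.png')[1]; d=snap('scene','s3.png')[1]
cv2.imwrite('pics/c3.png',np.vstack([np.hstack([cv2.resize(s[80:230,150:350],(400,300)),cv2.resize(d[220:370,350:550],(400,300))]),np.hstack([cv2.resize(w,(480,300)),np.zeros((300,320,3),np.uint8)])]))
E
```

```text
(no output)
```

View pics/c3.png

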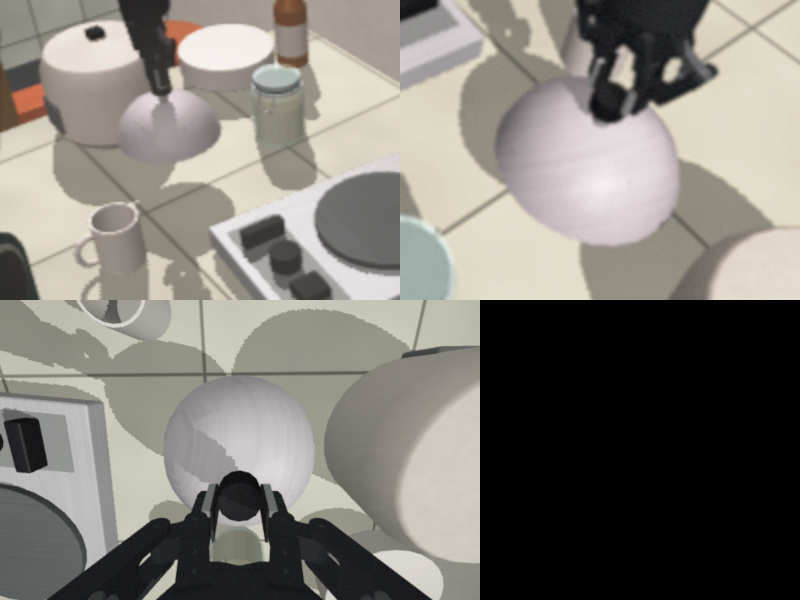

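```bash
python3 - <<'E'
from b import *
im=cv2.imread('pics/w3.png'); c=cam('wrist')
p=env.get_state()['ee_pos']; print(p,env.get_state()['ee_rot'])
c2=(c[0],np.load('w2.npy')); im2=cv2.imread('pics/w2.png')
t=np.linspace(0,2*np.pi,200)
for C,I,k,fn in [(c2,im2,np.array([.4475,.397,.095]),'a'),(c,im,np.array([p[0],p[1],p[2]+.0165]),'b')]:
    q=np.array([proj(C,k+[.09*np.cos(a),.09*np.sin(a),-.095]) for a in t])
    kn=np.array([proj(C,k+[.017*np.cos(a),.017*np.sin(a),.012]) for a in t])
    print(fn,'rim',q.min(0),q.max(0),'knob',kn.min(0),kn.max(0))
    for r in (q,kn): cv2.polylines(I,[r.astype(np.int32)],True,(0,0,255),1)
cv2.imwrite('pics/c4.png',np.hstack([im2[60:310,180:460],im[60:310,180:460]]))
E
```

```text
[0.44612344 0.39532815 0.17616397] [-9.00922412e+01  8.71986129e-02 -5.14451992e-01]
a rim [245.5966555   94.97276066] [396.31311588 242.88764952] knob [301.73026272 184.60010026] [342.04066194 222.73618531]
b rim [218.88041435  94.7734614 ] [421.44655093 288.172032  ] knob [288.80884533 236.11319242] [351.93276883 291.6897962 ]
```

View pics/c4.png

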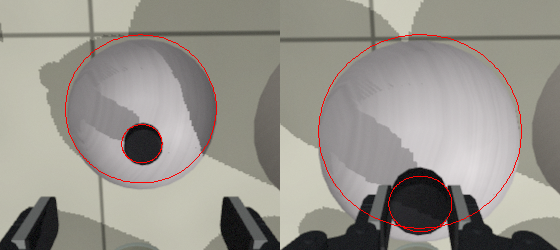

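The dome hangs level and the drawn outlines fit within a few pixels. Carrying it over the plate.

>>> {"name": "drive_tool", "arguments": {
  "steps": [
    [20, 0.06, -0.12, 0.2, 0],
    [20, 0.15, -0.32, 0.2, 0],
    [20, 0.25, -0.53, 0, 0],
    [20, 0.35, -0.75, 0, 0],
    [20, 0.4, -0.86, 0, 0],
    [20, 0.46, -0.98, 0, 0],
    [20, 0.46, -0.98, 0, 0],
    [20, 0.4, -0.86, 0, 0],
    [20, 0.35, -0.75, 0, 0],
    [20, 0.25, -0.53, 0, 0],
    [20, 0.2, -0.43, 0, 0],
    [20, 0.12, -0.25, 0, 0]
  ]
}}

```text
clock: 6.72
ee_pos: [0.6197, 0.0248, 0.1982]
ee_rot: [-90.0, -0.1, -0.7]
contact_force: [-0.1, 0.1, -2.3]
gripper_width: 0.0306
```

>>> {"name": "drive_tool", "arguments": {
  "steps": [
    [20, 0.03, -0.08, 0, 0],
    [20, 0, 0, 0, 0],
    [20, 0, 0, 0, 0]
  ]
}}

```text
clock: 7.1
ee_pos: [0.6204, 0.0252, 0.1974]
ee_rot: [-90.0, 0.0, -0.4]
contact_force: [-0.7, 0.5, -3.5]
gripper_width: 0.0303
```

```bash
python3 - <<'E'
from b import *
s=env.get_state(); print(s['ee_pos'],s['contact_force'],s['gripper_width'])
c,w=snap('wrist','w5.png'); d=snap('side','d5.png'); e=snap('scene','s5.png')
for nm,C,I in [('w',c,w),('d',*d),('s',*e)]:
    t=np.linspace(0,2*np.pi,200)
    q=np.array([proj(C,np.array([.62+.115*np.cos(a),.0235+.115*np.sin(a),.062])) for a in t])
    cv2.polylines(I,[q.astype(np.int32)],True,(0,0,255),1)
cv2.imwrite('pics/c5.png',np.vstack([np.hstack([cv2.resize(d[1][100:275,230:430],(400,350)),cv2.resize(e[1][110:285,190:390],(400,350))]),np.hstack([cv2.resize(w,(400,250)),np.zeros((250,400,3),np.uint8)])]))
E
```

```text
[0.62037068 0.02523592 0.19741046] [-0.65644641  0.47824972 -3.50766441] 0.030261359011460074
```

View pics/c5.png

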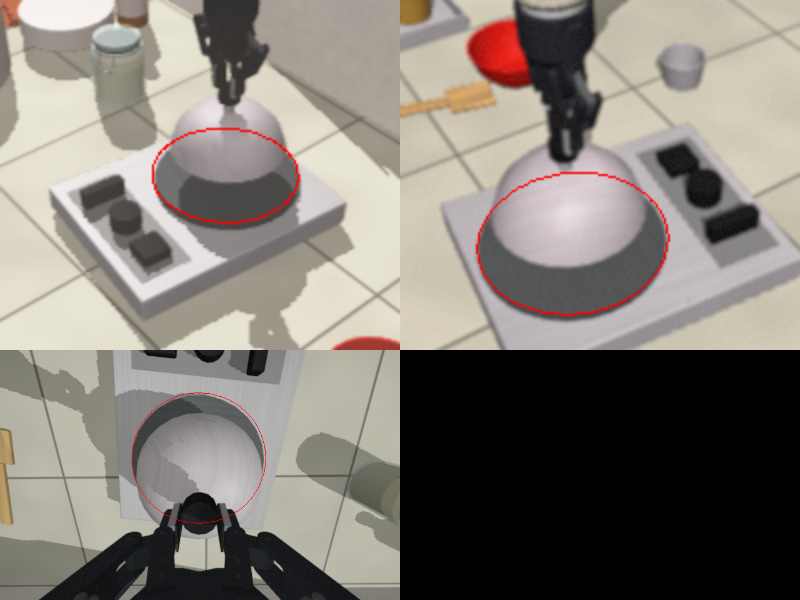

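The projected plate circle fits in all three views and the dome is centred above it. Lowering.

>>> {"name": "drive_tool", "arguments": {
  "steps": [
    [20, 0, -0.03, -0.15, 0],
    [20, 0, 0, -0.25, 0],
    [20, 0, 0, -0.25, 0],
    [20, 0, 0, -0.2, 0],
    [20, 0, 0, -0.1, 0],
    [20, 0, 0, -0.06, 0],
    [20, 0, 0, -0.03, 0],
    [20, 0, 0, 0, 0],
    [20, 0, 0, 0, 0]
  ]
}}

```text
clock: 8.38
ee_pos: [0.6209, 0.0224, 0.1457]
ee_rot: [-90.0, -0.0, -0.5]
contact_force: [-0.3, 0.0, -2.4]
gripper_width: 0.0303
```

>>> {"name": "drive_tool", "arguments": {
  "steps": [
    [20, 0, 0, -0.02, 0],
    [20, 0, 0, -0.02, 0],
    [20, 0, 0, -0.02, 0],
    [20, 0, 0, 0, 0]
  ]
}}

```text
clock: 8.88
ee_pos: [0.6206, 0.0224, 0.1422]
ee_rot: [-90.0, 0.0, -0.5]
contact_force: [-0.2, 0.2, -2.2]
gripper_width: 0.0308
```

>>> {"name": "drive_tool", "arguments": {
  "steps": [
    [20, 0, 0, -0.02, 0],
    [20, 0, 0, -0.01, 0],
    [20, 0, 0, 0, 0],
    [20, 0, 0, 0, 0]
  ]
}}

```text
clock: 9.38
ee_pos: [0.6208, 0.0223, 0.141]
ee_rot: [-90.0, -0.0, -0.5]
contact_force: [-0.2, 0.1, -2.1]
gripper_width: 0.0308
```

>>> {"name": "drive_tool", "arguments": {
  "steps": [
    [20, 0, 0, -0.02, 0],
    [20, 0, 0, 0, 0],
    [20, 0, 0, 0, 0]
  ]
}}

```text
clock: 9.75
ee_pos: [0.6208, 0.022, 0.1407]
ee_rot: [-90.0, -0.0, -0.5]
contact_force: [-3.5, -1.4, 4.6]
gripper_width: 0.0308
```

>>> {"name": "drive_tool", "arguments": {
  "steps": [
    [20, 0, 0, -0.02, 0],
    [20, 0, 0, 0, 0],
    [20, 0, 0, 0, 0]
  ]
}}

```text
clock: 10.12
ee_pos: [0.6208, 0.022, 0.1406]
ee_rot: [-90.0, -0.0, -0.5]
contact_force: [-4.8, -2.2, 11.0]
gripper_width: 0.0303
```

Contact made. Easing back 1 mm and releasing.

>>> {"name": "drive_tool", "arguments": {
  "steps": [
    [20, 0, 0, 0.02, 0],
    [20, 0, 0, 0, 0],
    [85, 0, 0, 0, 0],
    [85, 0, 0, 0, 0],
    [85, 0, 0, 0, 0],
    [85, 0, 0, 0, 0],
    [85, 0, 0, 0, 0],
    [85, 0, 0, 0, 0],
    [85, 0, 0, 0.1, 0],
    [85, 0, 0, 0.3, 0],
    [85, 0, 0, 0.8, 0],
    [85, 0, 0, 0.8, 0]
  ]
}}

```text
clock: 11.62
ee_pos: [0.6208, 0.0223, 0.2421]
ee_rot: [-90.0, -0.0, -0.5]
contact_force: [0.7, -0.9, -0.7]
gripper_width: 0.0852
```

>>> {"name": "drive_tool", "arguments": {
  "steps": [
    [85, -0.5, 0, 0.8, 0],
    [0, -0.9, 0, 0.4, 0],
    [0, -0.9, 0, 0, 0],
    [0, -0.9, 0, 0, 0],
    [0, -0.9, 0.2, 0, 0],
    [0, -0.3, 0.2, 0, 0],
    [0, 0, 0, 0, 0],
    [0, 0, 0, 0, 0]
  ]
}}

```text
clock: 12.62
ee_pos: [0.402, 0.0422, 0.3004]
ee_rot: [-90.0, -0.1, -0.5]
contact_force: [0.2, 0.3, 0.4]
gripper_width: -0.0001
```

```bash
python3 - <<'E'
from b import *
s=env.get_state(); print(s['ee_pos'],s['contact_force'],s['gripper_width'])
c,w=snap('wrist','w6.png'); d=snap('side','d6.png'); e=snap('scene','s6.png')
for p,z in [((.436,.0448),.08)]:
  x,y=proj(c,[*p,z]).astype(int); print(x,y)
  for b in blobs(w,(max(x-110,0),max(y-60,0),x+110,y+60),60): print(b,onz(c,b[0][0],.08).round(4))
cv2.imwrite('pics/c6.png',np.vstack([np.hstack([cv2.resize(d[1][100:275,230:430],(400,350)),cv2.resize(e[1][110:285,190:390],(400,350))]),np.hstack([cv2.resize(w,(400,250)),np.zeros((250,400,3),np.uint8)])]))
E
```

```text
[0.40198415 0.04218326 0.30038177] [0.17669779 0.25001094 0.38137589] -0.00010198458331623496
321 192
(((318.4289855957031, 191.43490600585938), 17.76901626586914), 887.0) [0.434  0.0402 0.08  ]
(((366.0, 195.5), 25.224096298217773), 727.0) [0.4406 0.107  0.08  ]
(((270.95391845703125, 185.4453887939453), 20.93464469909668), 959.5) [ 0.4247 -0.0257  0.08  ]
```

View pics/c6.png

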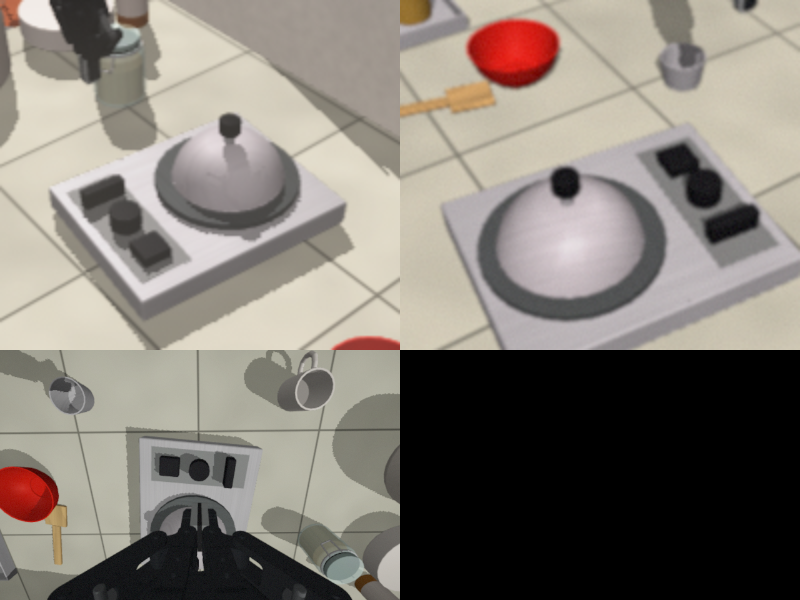

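The dome sits level within the plate's dark rim, all bystanders are unmoved, and the round key is at about (0.435, 0.042). Now the press.

>>> {"name": "drive_tool", "arguments": {
  "steps": [
    [0, 0.3, 0, -0.8, 0],
    [0, 0.36, 0, -0.9, 0],
    [0, 0, 0, -0.9, 0],
    [0, 0, 0, -0.8, 0],
    [0, 0, 0, -0.6, 0],
    [0, 0, 0, -0.2, 0],
    [0, 0, 0, 0, 0],
    [0, 0, 0, 0, 0]
  ]
}}

```text
clock: 13.78
ee_pos: [0.4348, 0.0425, 0.0909]
ee_rot: [-90.0, -0.1, -0.5]
contact_force: [1.3, 0.0, -0.4]
gripper_width: 0.0003
```

>>> {"name": "drive_tool", "arguments": {
  "steps": [
    [0, 0, 0, -0.06, 0],
    [0, 0, 0, -0.06, 0],
    [0, 0, 0, -0.06, 0],
    [0, 0, 0, -0.06, 0],
    [0, 0, 0, -0.06, 0],
    [0, 0, 0, 0, 0]
  ]
}}

```text
clock: 14.52
ee_pos: [0.4335, 0.0424, 0.0746]
ee_rot: [-90.0, 0.0, -0.5]
contact_force: [-0.0, 0.6, 0.0]
gripper_width: -0.0
```

>>> {"name": "drive_tool", "arguments": {
  "steps": [
    [0, 0, 0, -0.04, 0],
    [0, 0, 0, -0.04, 0],
    [0, 0, 0, -0.04, 0],
    [0, 0, 0, 0, 0]
  ]
}}

```text
clock: 15.02
ee_pos: [0.4336, 0.0424, 0.0687]
ee_rot: [-90.0, 0.0, -0.5]
contact_force: [-0.1, 0.1, 0.7]
gripper_width: 0.0
```

>>> {"name": "drive_tool", "arguments": {
  "steps": [
    [0, 0, 0, -0.04, 0],
    [0, 0, 0, -0.04, 0],
    [0, 0, 0, 0, 0],
    [0, 0, 0, 0, 0]
  ]
}}

```text
clock: 15.52
ee_pos: [0.4337, 0.0424, 0.0649]
ee_rot: [-90.0, -0.0, -0.5]
contact_force: [0.4, 0.7, 0.4]
gripper_width: 0.0001
```

>>> {"name": "drive_tool", "arguments": {
  "steps": [
    [0, 0, 0, -0.02, 0],
    [0, 0, 0, -0.02, 0],
    [0, 0, 0, -0.02, 0],
    [0, 0, 0, 0, 0],
    [0, 0, 0, 0, 0]
  ]
}}

```text
clock: 16.15
ee_pos: [0.4337, 0.0424, 0.0619]
ee_rot: [-90.0, -0.0, -0.5]
contact_force: [-0.2, 0.4, -0.1]
gripper_width: -0.0001
```

```bash
python3 - <<'E'
from b import *
d=snap('side','d7.png'); e=snap('scene','s7.png'); w=snap('wrist','w7.png')[1]
cv2.imwrite('pics/c7.png',np.vstack([np.hstack([cv2.resize(d[1][160:260,240:340],(400,400)),cv2.resize(e[1][150:250,290:390],(400,400))]),cv2.resize(w[60:220,160:480],(800,200))[:, :]]))
E
```

```text
(no output)
```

View pics/c7.png

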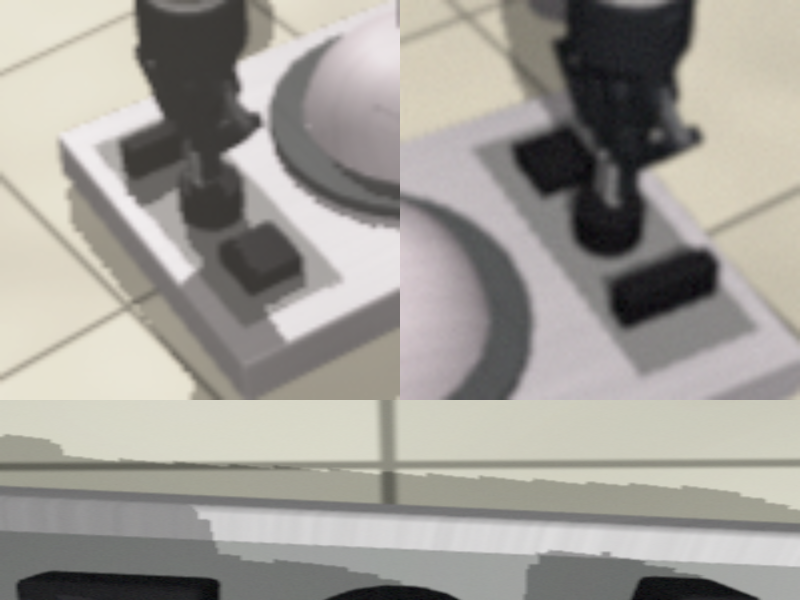

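>>> {"name": "drive_tool", "arguments": {
  "steps": [
    [0, 0, 0, -0.02, 0],
    [0, 0, 0, -0.02, 0],
    [0, 0, 0, 0, 0],
    [0, 0, 0, 0, 0]
  ]
}}

```text
clock: 16.8
ee_pos: [0.4337, 0.0424, 0.0599]
ee_rot: [-90.0, 0.0, -0.5]
contact_force: [-0.4, 0.4, 0.2]
gripper_width: -0.0001
```

```bash
python3 - <<'E'
from h import *
for f in ('side','scene'):
    c=cam(f); n={'side':'d7.png','scene':'s7.png'}[f]
    for P in ([.4337,.0424,.0619],[.4337,.0424,.08],[.4255,-.0275,.066],[.4255,-.0275,.08]): print(f,P,proj(c,P).round(1))
E
```

```text
side [0.4337, 0.0424, 0.0619] [291.2 208.7]
side [0.4337, 0.0424, 0.08] [290.9 204.2]
side [0.4255, -0.0275, 0.066] [303.1 221.8]
side [0.4255, -0.0275, 0.08] [303.  218.3]
scene [0.4337, 0.0424, 0.0619] [343.3 204.3]
scene [0.4337, 0.0424, 0.08] [343.6 199.2]
scene [0.4255, -0.0275, 0.066] [330.6 186.9]
scene [0.4255, -0.0275, 0.08] [330.8 183. ]
```

```bash
python3 - <<'E'
from b import *
d8=snap('side','d8.png')[1]; s8=snap('scene','s8.png')[1]
d6=cv2.imread('pics/d6.png');s6=cv2.imread('pics/s6.png')
f=lambda I,x,y:cv2.convertScaleAbs(cv2.resize(I[y:y+75,x:x+100],(400,300),interpolation=cv2.INTER_CUBIC),alpha=1.8,beta=10)
cv2.imwrite('pics/c8.png',np.vstack([np.hstack([f(d6,250,170),f(d8,250,170)]),np.hstack([f(s6,300,165),f(s8,300,165)])]))
E
```

```text
(no output)
```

View pics/c8.png

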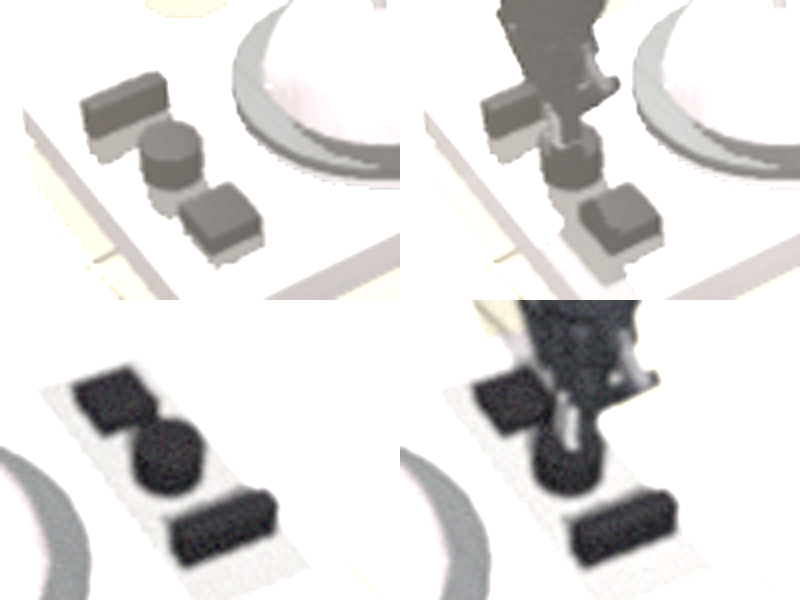

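The key's top looks barely moved and the fingertip is only now near its face, so the true tip is higher than reported. I'll keep lowering slowly and watch the force.

>>> {"name": "drive_tool", "arguments": {
  "steps": [
    [0, 0, 0, -0.02, 0],
    [0, 0, 0, -0.02, 0],
    [0, 0, 0, 0, 0]
  ]
}}

```text
clock: 17.27
ee_pos: [0.4338, 0.0424, 0.0579]
ee_rot: [-90.0, -0.0, -0.5]
contact_force: [-0.8, -0.2, 1.1]
gripper_width: -0.0001
```

>>> {"name": "drive_tool", "arguments": {
  "steps": [
    [0, 0, 0, -0.02, 0],
    [0, 0, 0, -0.02, 0],
    [0, 0, 0, 0, 0]
  ]
}}

```text
clock: 17.65
ee_pos: [0.4338, 0.0424, 0.0558]
ee_rot: [-90.0, -0.0, -0.5]
contact_force: [-0.2, 0.1, 0.9]
gripper_width: -0.0002
```

>>> {"name": "drive_tool", "arguments": {
  "steps": [
    [0, 0, 0, -0.02, 0],
    [0, 0, 0, -0.02, 0],
    [0, 0, 0, 0, 0]
  ]
}}

```text
clock: 18.02
ee_pos: [0.4338, 0.0424, 0.0538]
ee_rot: [-90.0, -0.0, -0.5]
contact_force: [0.2, -0.9, 1.2]
gripper_width: -0.0001
```

>>> {"name": "drive_tool", "arguments": {
  "steps": [
    [0, 0, 0, -0.02, 0],
    [0, 0, 0, -0.02, 0],
    [0, 0, 0, 0, 0]
  ]
}}

```text
clock: 18.4
ee_pos: [0.4337, 0.0424, 0.0518]
ee_rot: [-90.0, -0.0, -0.5]
contact_force: [0.2, -0.2, 1.1]
gripper_width: -0.0002
```

>>> {"name": "drive_tool", "arguments": {
  "steps": [
    [0, 0, 0, -0.02, 0],
    [0, 0, 0, -0.02, 0],
    [0, 0, 0, 0, 0]
  ]
}}

```text
clock: 18.77
ee_pos: [0.4337, 0.0424, 0.0498]
ee_rot: [-90.0, -0.0, -0.5]
contact_force: [0.8, 0.1, 0.4]
gripper_width: 0.0002
```

```bash
python3 - <<'E'
from b import *
d=snap('side','d9.png')[1]; s=snap('scene','s9.png')[1]
f=lambda I,x,y:cv2.convertScaleAbs(cv2.resize(I[y:y+75,x:x+100],(400,300),interpolation=cv2.INTER_CUBIC),alpha=1.8,beta=10)
d8=cv2.imread('pics/d8.png')
for n,I in (('d6',cv2.imread('pics/d6.png')),('d8',d8),('d9',d)):
    # rows of dark pixels along columns through keys (side view)
    print(n,[(x,np.flatnonzero((I[170:250,x].max(1)<62))+170) for x in (288,308,312)])
cv2.imwrite('pics/c9.png',np.hstack([f(d,250,170),f(s,300,165)]))
E
```

```text
d6 [(288, array([192, 193, 194, 195, 196, 197, 211, 212, 213, 214, 215])), (308, array([227, 228, 229, 230])), (312, array([225, 226, 227, 228]))]
d8 [(288, array([170, 171, 172, 173, 174, 175, 176, 178, 179, 183, 184, 185, 186,
       187, 188, 189, 190, 191, 192, 193, 194, 195, 208, 209, 210, 211,
       212, 213, 214, 215])), (308, array([228, 229, 230])), (312, array([225, 226, 227, 228]))]
d9 [(288, array([170, 171, 172, 173, 174, 175, 176, 177, 178, 179, 181, 182, 187,
       188, 189, 190, 191, 192, 193, 194, 195, 196, 197, 210, 211, 212,
       213, 214, 215])), (308, array([224, 225, 226, 227, 228, 229])), (312, array([222, 223, 224, 225, 226, 227, 228]))]
```

View pics/c9.png

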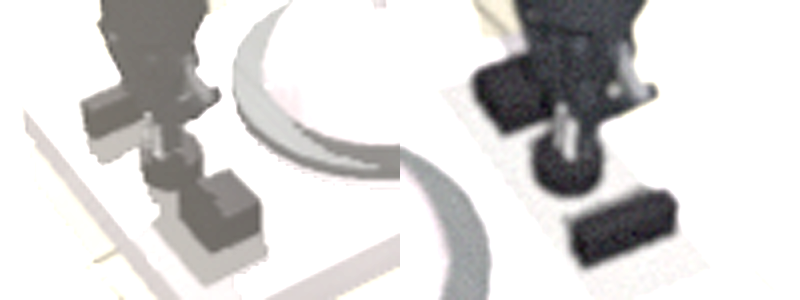

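The square key has already popped up and the round key is partly down. Continuing to the stop.

>>> {"name": "drive_tool", "arguments": {
  "steps": [
    [0, 0, 0, -0.02, 0],
    [0, 0, 0, -0.02, 0],
    [0, 0, 0, 0, 0]
  ]
}}

```text
clock: 19.25
ee_pos: [0.4337, 0.0424, 0.0478]
ee_rot: [-90.0, 0.0, -0.5]
contact_force: [0.3, 0.4, 1.2]
gripper_width: -0.0001
```

>>> {"name": "drive_tool", "arguments": {
  "steps": [
    [0, 0, 0, -0.02, 0],
    [0, 0, 0, -0.02, 0],
    [0, 0, 0, 0, 0]
  ]
}}

```text
clock: 19.62
ee_pos: [0.4336, 0.0424, 0.0457]
ee_rot: [-90.0, 0.0, -0.5]
contact_force: [0.6, 0.7, -1.1]
gripper_width: 0.0002
```

>>> {"name": "drive_tool", "arguments": {
  "steps": [
    [0, 0, 0, -0.02, 0],
    [0, 0, 0, 0, 0]
  ]
}}

```text
clock: 19.88
ee_pos: [0.4336, 0.0424, 0.0448]
ee_rot: [-90.0, 0.0, -0.5]
contact_force: [-0.9, -0.4, 1.0]
gripper_width: -0.0003
```

>>> {"name": "drive_tool", "arguments": {
  "steps": [
    [0, 0, 0, -0.02, 0],
    [0, 0, 0, 0, 0],
    [0, 0, 0, 0, 0]
  ]
}}

```text
clock: 20.25
ee_pos: [0.4335, 0.0424, 0.0439]
ee_rot: [-90.0, 0.0, -0.5]
contact_force: [-0.8, -0.2, 1.4]
gripper_width: -0.0001
```

>>> {"name": "drive_tool", "arguments": {
  "steps": [
    [0, 0, 0, -0.02, 0],
    [0, 0, 0, 0, 0],
    [0, 0, 0, 0, 0]
  ]
}}

```text
clock: 20.62
ee_pos: [0.4336, 0.0424, 0.0428]
ee_rot: [-90.0, 0.0, -0.5]
contact_force: [-0.4, -0.2, 0.8]
gripper_width: -0.0002
```

>>> {"name": "drive_tool", "arguments": {
  "steps": [
    [0, 0, 0, -0.02, 0],
    [0, 0, 0, 0, 0],
    [0, 0, 0, 0, 0]
  ]
}}

```text
clock: 21.0
ee_pos: [0.4337, 0.0424, 0.0419]
ee_rot: [-90.0, 0.0, -0.5]
contact_force: [-0.3, -0.6, 1.0]
gripper_width: -0.0001
```

>>> {"name": "drive_tool", "arguments": {
  "steps": [
    [0, 0, 0, -0.02, 0],
    [0, 0, 0, 0, 0],
    [0, 0, 0, 0, 0]
  ]
}}

```text
clock: 21.38
ee_pos: [0.4337, 0.0424, 0.0409]
ee_rot: [-90.0, 0.0, -0.5]
contact_force: [0.4, 0.1, 0.8]
gripper_width: 0.0001
```

>>> {"name": "drive_tool", "arguments": {
  "steps": [
    [0, 0, 0, -0.02, 0],
    [0, 0, 0, 0, 0],
    [0, 0, 0, 0, 0]
  ]
}}

```text
clock: 21.75
ee_pos: [0.4338, 0.0424, 0.0404]
ee_rot: [-90.0, -0.0, -0.5]
contact_force: [-3.4, -1.1, 9.1]
gripper_width: 0.0002
```

```bash
python3 - <<'E'
from b import *
I=snap('side','d10.png')[1]; s=snap('scene','s10.png')[1]
print([(x,np.flatnonzero((I[170:250,x].max(1)<62))+170) for x in (288,308,312)])
for n in ('d8','d9','d10'): 
    print(n,cv2.imread(f'pics/{n}.png')[196:220,[285,288,291,294,297]].max(2).T.tolist())
E
```

```text
[(288, array([173, 177, 178, 180, 184, 189, 190, 191, 193, 194, 196, 197, 198,
       212, 213, 214, 215])), (308, array([224, 225, 226, 227, 228, 229])), (312, array([222, 223, 224, 225, 226, 227, 228]))]
d8 [[69, 70, 69, 70, 99, 105, 97, 89, 81, 77, 73, 78, 71, 80, 84, 84, 83, 124, 135, 144, 169, 175, 175, 175], [62, 72, 94, 103, 104, 98, 98, 97, 97, 99, 77, 62, 60, 61, 59, 59, 59, 59, 60, 61, 75, 100, 104, 104], [61, 61, 61, 61, 61, 61, 61, 61, 61, 60, 82, 66, 60, 59, 60, 59, 60, 59, 59, 59, 59, 78, 99, 104], [60, 60, 60, 68, 64, 62, 60, 60, 62, 75, 62, 59, 59, 59, 58, 59, 59, 59, 58, 59, 59, 72, 98, 104], [59, 96, 202, 190, 164, 104, 76, 74, 74, 75, 75, 75, 71, 61, 58, 58, 58, 58, 58, 58, 76, 99, 103, 87]]
d9 [[62, 61, 64, 68, 99, 99, 103, 104, 98, 94, 89, 84, 81, 90, 86, 84, 83, 124, 133, 143, 170, 175, 175, 176], [61, 61, 62, 66, 71, 85, 96, 98, 98, 94, 96, 94, 98, 69, 59, 60, 59, 60, 60, 59, 66, 98, 104, 105], [61, 61, 60, 61, 61, 61, 61, 61, 61, 61, 62, 61, 77, 72, 62, 58, 59, 58, 59, 59, 59, 69, 98, 105], [61, 61, 61, 61, 60, 68, 63, 59, 61, 61, 60, 77, 64, 59, 59, 59, 59, 58, 58, 59, 58, 66, 81, 84], [60, 60, 60, 60, 130, 167, 158, 102, 76, 75, 75, 75, 75, 75, 75, 63, 58, 58, 58, 58, 59, 59, 59, 58]]
d10 [[62, 63, 64, 62, 88, 97, 104, 105, 105, 105, 105, 143, 141, 120, 100, 93, 86, 124, 134, 144, 171, 176, 176, 176], [60, 61, 61, 62, 62, 69, 63, 84, 97, 94, 97, 94, 98, 99, 95, 70, 61, 60, 60, 60, 67, 98, 138, 145], [61, 60, 61, 61, 61, 60, 61, 62, 62, 62, 62, 61, 61, 62, 70, 92, 69, 60, 59, 59, 60, 70, 99, 105], [63, 63, 62, 61, 61, 62, 61, 61, 61, 61, 61, 60, 61, 63, 68, 62, 60, 59, 60, 60, 60, 67, 82, 84], [80, 66, 63, 62, 61, 60, 79, 132, 167, 117, 80, 76, 76, 75, 75, 75, 77, 69, 61, 59, 59, 59, 59, 60]]
```

The rigid stop is reached (9 N, about 18 mm of travel). Lifting off and checking.

>>> {"name": "drive_tool", "arguments": {
  "steps": [
    [0, 0, 0, 0, 0],
    [0, 0, 0, 0.05, 0],
    [0, 0, 0, 0.1, 0],
    [0, 0, 0, 0.2, 0],
    [0, 0, 0, 0.5, 0],
    [0, 0, 0, 0.9, 0],
    [0, 0, 0, 1, 0],
    [0, 0, 0, 1, 0],
    [0, -0.3, 0, 0.6, 0],
    [0, -0.3, 0, 0.4, 0],
    [0, 0, 0, 0, 0],
    [0, 0, 0, 0, 0]
  ]
}}

```text
clock: 23.35
ee_pos: [0.4037, 0.0423, 0.277]
ee_rot: [-90.0, 0.0, -0.5]
contact_force: [-0.1, 0.2, -0.3]
gripper_width: 0.0003
```

```bash
python3 - <<'E'
from b import *
d=snap('side','d11.png')[1]; s=snap('scene','s11.png')[1]
f=lambda I,x,y:cv2.convertScaleAbs(cv2.resize(I[y:y+75,x:x+100],(400,300),interpolation=cv2.INTER_CUBIC),alpha=1.6,beta=10)
cv2.imwrite('pics/c11.png',np.vstack([np.hstack([f(d,250,170),f(s,300,165)]),np.hstack([cv2.resize(d,(400,250)),cv2.resize(s,(400,250))])]))
E
```

```text
(no output)
```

View pics/c11.png

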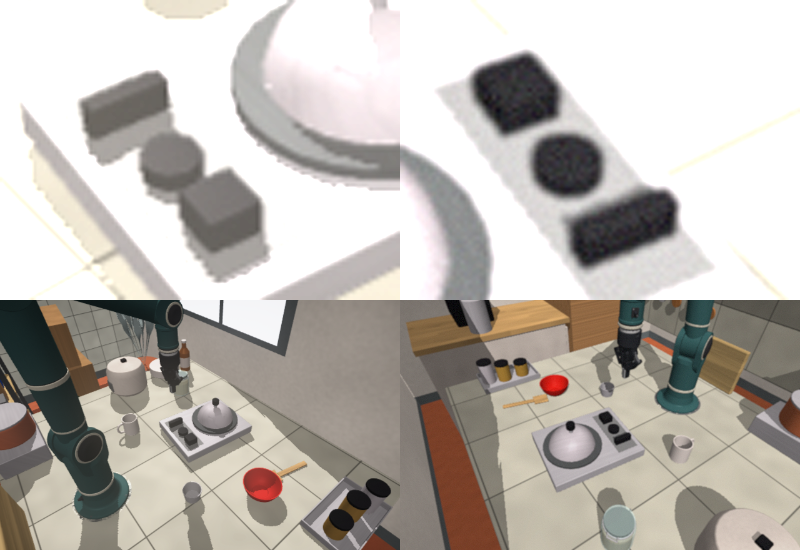

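The round key stays down, the square and bar keys are up, the dome sits flat on the plate, and the other things are untouched.

```bash
python3 -c "
from h import *
print(ticket.hand_in())"
```

```text
the job is handed in; nothing more can be done
None
```

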